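# Weigh a counterweight on the hook scale

### The job

Weigh the steel counterweight: hang it by its eye on the hook of the spring scale, lowering it slowly until the spring carries its whole weight before you let go, and leave it hanging by itself until it has been quite still for a good second, so that the reading can be logged. Then take hold of it again, lift it gently off the hook and set it down, without dropping it, upright in the round recess of the plywood rest board. The hook must never jump or bounce, do not press on the scale with the gripper, and leave the other things on the bench alone.

Things in the scene. Friction and masses are not known exactly. Their poses are not given: they have to be found in the camera images.
- weight_grip (a point): Grip of the counterweight, a loose upright dark steel casting 132 mm high, 0.27 to 0.93 kg (unknown). The grip is a flat upright tab on top, 14 mm thick along y, 24 mm wide along x, from 84 to 132 mm above the underside. This point is 118 mm up: take it here from above, fingers closing along y, fingertips above the eye bar's top (86 mm). z up; half a turn about z makes no difference.
- weight_eye (a point): Middle of the underside of the eye's top bar, 40 mm below weight_grip; this edge rests on the hook. The eye is a rectangular loop of 8 mm round bar between grip and foot, opening 26 mm wide (along y) and 40 mm high (38 to 78 mm above the underside); one looks through it along x. Axes as weight_grip.
- weight_foot (a point): Centre of the counterweight's underside, 118 mm below weight_grip. The foot is round, 48 mm in diameter and 38 mm high.
- scale: Spring hook scale, fixed: foot plate 190 x 110 x 12 mm (from 150 mm at -x to 40 mm at +x), round upright housing 36 mm in diameter, 280 mm high. Origin under the housing's axis at bench height; the hook arm points to its -x, towards the robot. It may bear no more than 14 N from the counterweight and 4 N from the gripper.
- rest_board: Plywood rest board (set the counterweight down softly, under 60 N), fixed on the bench, 100 x 100 x 18 mm, with one round recess in the middle of its top, 55 mm in diameter, 8 mm deep, with a chamfered rim. Origin at the centre of its underside.
- recess_floor (a point): Centre of the recess's floor, 10 mm above the bench; weight_foot belongs here.
- block: Bystander: a loose wood offcut 50 x 120 x 24 mm lying near the front edge; leave alone. Origin at the centre of its underside.
- tin: Bystander: a loose round wax tin 71 mm in diameter, 28 mm high; leave alone. Origin at the centre of its underside.
- hook_seat (a point): Bottom of the hook's trough, on the bar's top, where the eye's top bar rests, centred by 45 degree slopes; moves with the hook. 105 mm to -x of the housing's axis, 244 mm above the bench when empty. The hook is 8 mm round bar along the scale's x; its underside is 8 mm below this point. Behind the trough the arm runs 11 mm higher.
- hook_tip (a point): Top of the hook's upturned tip, 18 mm to -x of hook_seat and 16 mm above it; the bar's end is rounded and reaches 4 mm farther. To thread the eye, bring it along the scale's +x from in front with weight_eye 20 to 30 mm above hook_seat, until above the seat, then lower. Moves with the hook.
- hook (a joint): How far the hook is pulled down, m: 0 empty, stop at 0.135. Spring 80 N/m, lightly damped: a load of W newtons rests at W/80 (0.033 to 0.114). Let go higher than that and it drops; push lower and it springs up. Let go within 5 mm of the rest height, where the gripper feels under 0.4 N either way: a let-go hook faster than 0.07 m/s is jolted. While held: under 0.2 m/s up or down.
Things that resemble listed ones, but are neither listed nor needed, are in the scene too. Of the things that look like the part that bears weight_grip, the smaller one is meant.

How it is judged:
On the way:
1. the counterweight hangs by its eye in the hook's trough, let go, hook and weight at rest for a second (contact force between the fingers and weight below 0.05 N and distance between weight_eye and hook_seat below 0.01 m and value of joint hook above 0.018 m and velocity of joint hook between -0.01 and 0.01 m/s and linear speed of weight below 0.02 m/s and height (world z) of weight_foot above 0.03 m), for 1 s.
At the end, for the whole second after the job is handed in: The counterweight stands upright (within 0.06 rad) and at rest in the board's recess, its underside within 6 mm of the recess's centre and 3 mm of its floor, let go; the hook is empty and back at the top (within 4 mm) (contact force between the fingers and weight below 0.05 N and horizontal distance between weight_foot and recess_floor below 0.006 m and z of weight_foot in the frame of recess_floor below 0.003 m and angle between weight_grip's own z axis and vertical below 0.06 rad and linear speed of weight below 0.02 m/s and value of joint hook below 0.004 m); the robot touches nothing.
It fails at once if the hook is jerked: faster than 0.2 m/s up or down (velocity of joint hook above 0.2 m/s or velocity of joint hook below -0.2 m/s).
It fails at once if the hook jumps or bounces while the counterweight is let go: faster than 0.07 m/s up or down (contact force between the fingers and weight below 0.05 N and (velocity of joint hook above 0.07 m/s or velocity of joint hook below -0.07 m/s)).
It fails at once if the counterweight is pressed or jammed against the scale with more than 14 N, or dropped or slammed onto the rest board (more than 60 N) (contact force between weight and scale above 14 N or contact force between weight and rest_board above 60 N).
It fails at once if the gripper or arm presses on the scale with more than 4 N (contact force between any of the fingers, the arm and scale above 4 N).
It fails at once if a bystander is moved more than 30 mm (distance of any of block, tin from where it was at the start of the episode above 0.03 m).
It also fails if it takes over 72 s, if anything falls off the work surface, if the arm or the gripper's body presses on something with over 40 N, if the wrist force passes 120 N, or if a joint passes its speed limit or range.

### The arm

A 7-joint arm with a two-finger parallel gripper is mounted at the origin on a cart in front of the work surface, level with it; the furniture and walls round the work are solid. World frame = base frame: x ahead of the robot, y to its left, z up, the work surface at z = 0. Lengths are in m, angles in rad, forces in N, time in s.
With the tool pointing down it reaches from about 0.35 to 0.9 m from the base axis. Payload 8.1 kg.
Tool frame: the origin (TCP) lies at the very end of the fingers, on their centre line; the grasp point (between the pads) lies 19 mm behind it; z points along the fingers, y is the line along which they close (so a half turn about z gives the same grasp; the last joint's range is limited). The gripper opens to 85 mm and grips with 20 to 120 N. Pads are 22 mm wide; open, the fingers measure 114 mm over their backs; the gripper's body (76 mm by 85 mm) begins 54 mm behind the grasp point. The pads swing forward as they close: fully open they stand 13 mm farther back than shut.
Start: joints at [-1.311, 0.434, 0.025, 1.573, -0.012, 1.134, -0.075], TCP at [0.222, 0.584, 0.231] pointing down, gripper open.
Joint ranges: [-2.62, 2.62], [-0.44, 2.09], [-1.27, 1.32], [0.08, 2.57], [-1.32, 4.46], [0.12, 2], [-2.74, 2.74]. Speed limits (rad/s): [2.22, 2.22, 3.01, 3.01, 3.14, 3.14, 3.14].

### API

Orientations are given as a 3x3 rotation matrix whose columns are the frame's x, y, z axes.
In Python, from bench import arm gives the robot as it stands.
- The arm moves only by the tool arm_command, never from a script. Its argument "increments" is a list of rows, each a list of 7 numbers: the shift along the tool's x, y, z in m, then the turn, a rotation vector about the tool's x, y, z in rad, then the gripper command: -1 is fully open, 1 is shut, values between are in proportion. A call has 1 to 20 rows; each row shifts and turns the commanded pose from where the row before left it, along the tool's axes as they then stand; what a row does not reach is not made up. A row lasts 1/12 s, in which the tool goes at most 41.7 mm and 7.16 degrees, less where a joint would pass 70% of its speed; a pose out of reach is approached as far as the arm can. A call with a gripper value outside its range is refused whole. The fingers move at their own pace and stop on an object; "grip_force" is the grip in N (left out, the last holds). Time passes only in rows, so rows that do not move let the fingers close. It gives the time, the measured TCP pose, the force, the opening and the grip force at its end, in the units of the state.
- arm.state(): the state, without advancing time (a new reading comes with each control period).
- arm.get_image(name): name is "side" or "top"; returns a dict with "pixels" (400x640x3 uint8, red, green, blue), "depth" (400x640 float32, m along the optical axis (not along the pixel's ray), 0 where there is no reading), "K" (3x3 intrinsics, pixels), "view" (4x4, takes a point from world to camera coordinates). Camera axes: x right, y down, z forward; pixel columns grow to the right and rows downward; lengths in m; the calibration is good to about 2 mm. A picture is of the moment at which its call begins.
- arm.job_done(): hands the job in; it is judged then, once.
Trained networks look in a picture, given as the dict that the camera call returned (one of the last four; its "shot" number tells which), for a name from the list of things; names that differ only in an ending like _2 or _b are one class to them, and where a whole thing is asked for, a point or a joint stands for the part that bears it (a point fixed in the world has none). Each returns a list of dicts, best first, with "p" (0 to 1); they miss things now and then, are a little off and sometimes report something else, mostly with a low value. They report only what shows in the picture. A call takes as long as a camera call. They do not tell look-alikes from the thing itself.
- arm.boxes_of(picture, name): "location" ([x, y, z] in m, in the coordinates of the camera as it stood for that picture, good to about 4 mm: the middle of the surface that is visible of it).
- arm.silhouettes(picture, name): "mask" (400x640 bool, what is visible of it).
The state is a dict: "time": time; "joints": joint angles; "dq": joint speeds; "tau": joint torques, N m; "tool_pos": TCP position; "tcp_rot": TCP orientation; "wrist_force": force on the tool from outside, world axes, zero at the start; "ft_torque": the same for the moment, N m; "gripper_width": finger opening in m; "gripper_force": force on a finger pad.
Only numpy, scipy, OpenCV 4.12 (cv2) and the standard library are available. Lean on these libraries where they do the work, as an engineer would, in place of code of your own. Each camera call takes 0.05 s, during which the arm holds its last target. There are 200 camera calls.

## Working session

There is one attempt and no reset: what is moved stays moved. The work goes in short steps, Python scripts to look and compute and a tool call to move; the robot and the scene stay as the last step left them, time stands still between calls to the robot, and variables do not carry over. Pictures are saved under pics/ and viewed, at most 10 in all, crops included, and the job is handed in when it is done.

Besides the shell and the picture viewer there is one more tool, called after "Emit:" as name(argument=value, ...) on one line, values as JSON. arm_command: Moves the arm, as the interface text tells. Its arguments: {"type":"object","properties":{"increments":{"type":"array","items":{"type":"array","items":{"type":"number"}}},"grip_force":{"type":"number"}},"required":["increments"]}

```bash
mkdir -p pics; ls; cat > h.py <<'E'
from bench import arm
import numpy as np, cv2
np.set_printoptions(precision=4,suppress=True)
def save(p,n,crop=None,s=1):
    im=p["pixels"][:,:,::-1]
    if crop: im=im[crop[1]:crop[3],crop[0]:crop[2]]
    cv2.imwrite("pics/"+n,cv2.resize(np.ascontiguousarray(im),None,fx=s,fy=s,interpolation=cv2.INTER_CUBIC))
def w(p,c): return (np.linalg.inv(p["view"])@np.r_[c,1])[:3]
def cloud(p):
    d=p["depth"];v,u=np.mgrid[:400,:640];K=p["K"]
    c=np.stack([(u-K[0,2])/K[0,0]*d,(v-K[1,2])/K[1,1]*d,d],-1)
    i=np.linalg.inv(p["view"]);r=c@i[:3,:3].T+i[:3,3];r[d==0]=np.nan;return r
def px(p,x):
    c=p["view"]@np.r_[x,1];q=p["K"]@c[:3];return q[:2]/q[2]
E
python3 - <<'E'
from h import *
s=arm.state();print(s["time"],s["tool_pos"],s["tcp_rot"],s["wrist_force"],s["gripper_width"])
for n in("side","top"):
    p=arm.get_image(n);save(p,n+"0.png")
    i=np.linalg.inv(p["view"]);print(n,i[:3,3],i[:3,2])
    for o in("weight_grip","weight_eye","weight_foot","scale","rest_board","hook_seat","hook_tip","block","tin"):
        for b in arm.boxes_of(p,o):
            x=w(p,b["location"]);print(o,round(b["p"],2),x,px(p,x).astype(int))
E
```

```text
pics
0.0 [0.2216 0.5838 0.2305] [[-0.9349  0.3549 -0.0004]
 [ 0.3549  0.9349 -0.0015]
 [-0.0001 -0.0016 -1.    ]] [ 0.972  -0.2701 -0.391 ] 0.08519918218378919
side [ 0.2583 -1.1262  0.641 ] [ 0.2437  0.8824 -0.4025]
weight_grip 0.78 [ 0.4583 -0.1645  0.0401] [290 250]
weight_grip 0.56 [ 0.4171 -0.6129  0.0608] [317 357]
weight_eye 0.85 [ 0.415  -0.6179  0.0575] [316 361]
weight_eye 0.81 [ 0.4602 -0.1686  0.0413] [290 250]
weight_foot 0.58 [ 0.4187 -0.6178  0.0623] [318 359]
weight_foot 0.55 [ 0.4575 -0.1616  0.0418] [289 249]
scale 0.81 [0.5987 0.1605 0.1042] [307 189]
rest_board 0.57 [0.4717 0.3391 0.0167] [268 196]
rest_board 0.26 [0.5949 0.1649 0.1075] [305 188]
hook_seat 0.55 [0.5637 0.1636 0.2508] [298 154]
block 0.66 [ 0.4155 -0.0251  0.0256] [269 234]
block 0.18 [0.5966 0.1662 0.1056] [306 189]
tin 0.71 [ 0.5715 -0.3567  0.0276] [344 284]
top [-0.0785 -0.3807  1.8858] [ 0.3202  0.1407 -0.9368]
weight_grip 0.69 [ 0.4151 -0.5951  0.0541] [418 280]
weight_grip 0.47 [ 0.4525 -0.1569  0.0357] [315 226]
weight_grip 0.35 [0.4761 0.3539 0.0158] [204 174]
weight_eye 0.82 [ 0.4117 -0.6003  0.0598] [419 281]
weight_eye 0.66 [ 0.4517 -0.1528  0.0333] [314 226]
weight_foot 0.8 [ 0.414  -0.5981  0.0592] [419 280]
weight_foot 0.28 [ 0.5677 -0.3448  0.0304] [370 220]
rest_board 0.73 [0.4755 0.3534 0.0163] [204 174]
hook_seat 0.64 [0.5725 0.1615 0.2572] [249 146]
hook_tip 0.43 [0.5714 0.1648 0.2547] [248 146]
block 0.93 [ 0.4131 -0.0004  0.0242] [275 220]
block 0.74 [ 0.5711 -0.3469  0.0283] [371 220]
tin 0.81 [ 0.573  -0.3488  0.0299] [372 219]
tin 0.22 [0.5778 0.165  0.0122] [256 171]
```

View pics/side0.png

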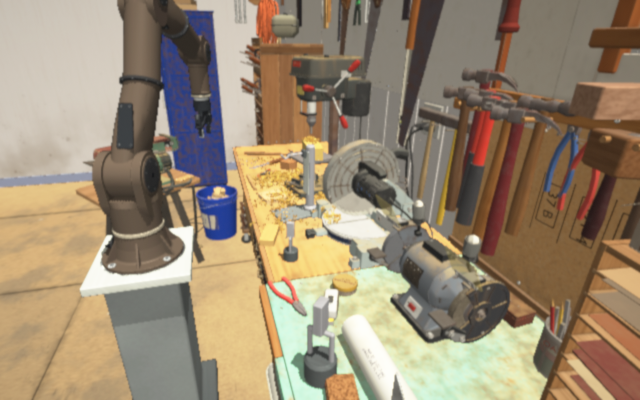

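View pics/top0.png

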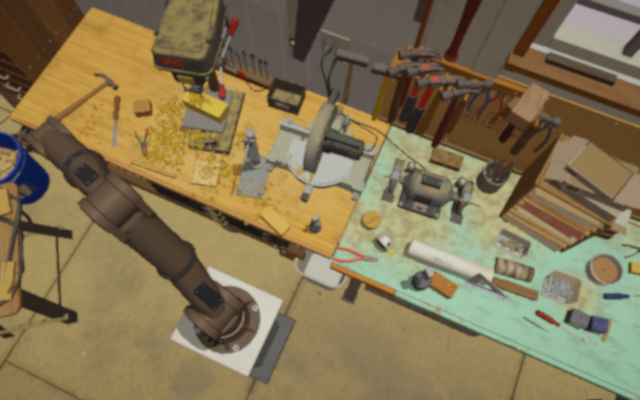

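The side view shows the small counterweight at about (290,250), and a bigger look-alike at (318,355). The scale is at (307,180) with its hook pointing left, the board at (268,196) and the block at (270,233). The top view agrees: weight (315,226), scale (252,165), board (205,172). Next I'll measure them from the point clouds.

```bash
python3 - <<'E'
from h import *
P={n:arm.get_image(n) for n in("side","top")}
print(P["side"]["K"][0,0],P["top"]["K"][0,0])
def stat(t,a):
    print(t,len(a),"min",a.min(0),"max",a.max(0),"mid",(a.min(0)+a.max(0))/2)
for n,p in P.items():
    c=cloud(p)
    for o,ref in(("weight_grip",(.456,-.16)),("weight_grip",(.415,-.6))):
        for m in arm.silhouettes(p,o):
            a=c[m["mask"]];a=a[~np.isnan(a[:,0])]
            if len(a) and np.hypot(*(np.median(a[:,:2],0)-ref))<.06: stat(n+o+str(round(m["p"],2)),a)
    # small weight by region
    q=c.reshape(-1,3);q=q[~np.isnan(q[:,0])]
    a=q[(np.hypot(q[:,0]-.456,q[:,1]+.16)<.06)&(q[:,2]>.006)&(q[:,2]<.2)]
    stat(n+" wt",a)
    for lo,hi in((.006,.034),(.034,.045),(.05,.075),(.09,.14)):
        b=a[(a[:,2]>lo)&(a[:,2]<hi)]
        if len(b)>2: stat("  z%.3f"%lo,b)
    h=q[(np.hypot(q[:,0]-.6,q[:,1]-.16)<.2)&(q[:,2]>.215)&(q[:,2]<.3)]
    stat(n+" hookz",h)
    f=q[(abs(q[:,0]-.6)<.2)&(abs(q[:,1]-.16)<.12)&(abs(q[:,2]-.012)<.003)]
    if len(f)>10: print(" plate",len(f),cv2.minAreaRect(f[:,:2].astype(np.float32)))
    b=q[(abs(q[:,0]-.475)<.1)&(abs(q[:,1]-.35)<.1)&(q[:,2]>.014)&(q[:,2]<.023)]
    if len(b)>10: print(" board",len(b),cv2.minAreaRect(b[:,:2].astype(np.float32)))
p=P["side"];save(p,"w1.png",(240,110,360,270),5) if 0 else None
def tile(p,x,r,k):
    u,v=px(p,x).astype(int);return cv2.resize(p["pixels"][v-r:v+r,u-r:u+r,::-1],(k,k),interpolation=cv2.INTER_CUBIC)
r=lambda x,k:np.hstack([tile(P["side"],x,k,300),tile(P["top"],x,k,300)])
cv2.imwrite("pics/tiles.png",np.vstack([np.hstack([tile(P["side"],(.457,-.16,.06),22,260),tile(P["side"],(.57,.16,.14),48,260),tile(P["side"],(.475,.35,.018),22,260)]),np.hstack([tile(P["top"],(.457,-.16,.06),22,260),tile(P["top"],(.57,.16,.14),48,260),tile(P["top"],(.475,.35,.018),22,260)])]))
E
```

```text
360.8440670475026 494.8478973081982
sideweight_grip0.59 326 min [ 0.4388 -0.1795  0.0014] max [ 0.481  -0.1381  0.134 ] mid [ 0.4599 -0.1588  0.0677]
sideweight_grip0.73 2034 min [ 0.3909 -0.6433 -0.0014] max [ 0.4899 -0.3846  0.1939] mid [ 0.4404 -0.5139  0.0963]
side wt 359 min [ 0.4373 -0.1795  0.0062] max [ 0.4823 -0.1368  0.134 ] mid [ 0.4598 -0.1581  0.0701]
  z0.006 114 min [ 0.4373 -0.1795  0.0062] max [ 0.48   -0.1512  0.0339] mid [ 0.4587 -0.1654  0.02  ]
  z0.034 85 min [ 0.4387 -0.178   0.034 ] max [ 0.4823 -0.1368  0.0446] mid [ 0.4605 -0.1574  0.0393]
  z0.050 19 min [ 0.4527 -0.1774  0.05  ] max [ 0.4703 -0.1392  0.0718] mid [ 0.4615 -0.1583  0.0609]
  z0.090 111 min [ 0.4481 -0.1661  0.0901] max [ 0.4709 -0.15    0.134 ] mid [ 0.4595 -0.1581  0.1121]
side hookz 274 min [ 0.4913 -0.0391  0.215 ] max [0.7045 0.3364 0.2822] mid [0.5979 0.1487 0.2486]
 plate 470 ((0.5608426332473755, 0.16744287312030792), (0.3016846776008606, 0.2316959798336029), 2.3514912128448486)
 board 271 ((0.4915400743484497, 0.35327333211898804), (0.1924026757478714, 0.16519881784915924), 85.060440
[... 376 characters left out ...]
6 ] max [ 0.5133 -0.1042  0.034 ] mid [ 0.4575 -0.1613  0.02  ]
  z0.034 59 min [ 0.4353 -0.1779  0.0344] max [ 0.4805 -0.1313  0.0449] mid [ 0.4579 -0.1546  0.0396]
  z0.050 7 min [ 0.4493 -0.1731  0.0505] max [ 0.4645 -0.1374  0.0727] mid [ 0.4569 -0.1552  0.0616]
  z0.090 40 min [ 0.4457 -0.1667  0.0908] max [ 0.4696 -0.147   0.1387] mid [ 0.4577 -0.1569  0.1147]
top hookz 294 min [ 0.4924 -0.0394  0.2151] max [0.7001 0.3515 0.2892] mid [0.5962 0.156  0.2522]
 plate 645 ((0.6003891229629517, 0.16057613492012024), (0.23803910613059998, 0.397405743598938), 89.64646911621094)
 board 509 ((0.4752473533153534, 0.34474146366119385), (0.19967958331108093, 0.19294945895671844), 2.309058904647827)
```

View pics/tiles.png

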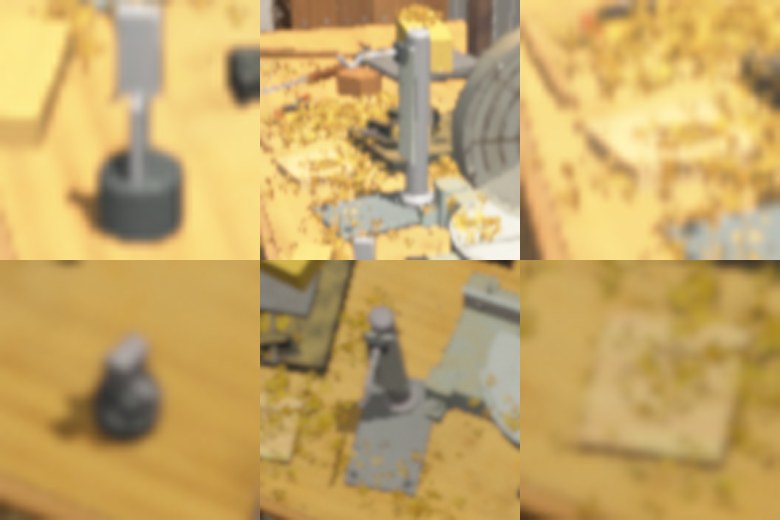

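The small one is 134 mm high, so it is the right weight. The tiles show its tab upright, the scale with its foot plate and hook, and the pale board. Next: yaw angles, a housing fit and the board centre.

```bash
cat >> h.py <<'E'
from scipy.optimize import least_squares
def rect(a):
    (cx,cy),(ww,hh),ang=cv2.minAreaRect(a[:,:2].astype(np.float32));return np.r_[cx,cy,ww,hh,ang]
def comp(m):
    n,l,s,_=cv2.connectedComponentsWithStats(m.astype(np.uint8));return l==1+s[1:,4].argmax()
E
python3 - <<'E'
from h import *
for n in("side","top"):
    p=arm.get_image(n);c=cloud(p);z=c[...,2];X=c[...,0];Y=c[...,1]
    hs=(z>.05)&(z<.21)&(np.hypot(X-.6,Y-.165)<.05)
    a=c[comp(hs)]
    f=least_squares(lambda t:np.hypot(a[:,0]-t[0],a[:,1]-t[1])-.018,[.61,.17],loss="soft_l1",f_scale=.003).x
    print(n,"housing",f,len(a))
    hk=(z>.225)&(z<.30)&(X<f[0]-.022)&(X>f[0]-.16)&(abs(Y-f[1])<.06)
    h=c[hk]; print(" hook",len(h)); print(h[np.argsort(h[:,0])][::max(1,len(h)//14)])
    g=p["pixels"].astype(int)
    for t in("scale","rest_board"):
        for m in arm.silhouettes(p,t)[:2]:
            a=c[m["mask"]]; a=a[~np.isnan(a[:,0])]
            zz=.012 if t=="scale" else .018
            b=a[abs(a[:,2]-zz)<.006]
            if len(b)>20: print(" ",t,round(m["p"],2),m["mask"].sum(),rect(b),b.mean(0))
    T=c[(z>.095)&(z<.145)&(np.hypot(X-.459,Y+.157)<.03)]
    print(" tab",rect(T),T.mean(0),"topface",T[T[:,2]>.127].mean(0))
    E=c[(z>.047)&(z<.075)&(np.hypot(X-.459,Y+.157)<.03)];print(E)
E
```

```text
side housing [0.6098 0.1789] 412
 hook 79
[[0.4914 0.1509 0.2576]
 [0.4986 0.1488 0.2577]
 [0.5063 0.1513 0.241 ]
 [0.5147 0.1552 0.2431]
 [0.5224 0.1547 0.2544]
 [0.5308 0.1578 0.2529]
 [0.5383 0.1573 0.2525]
 [0.5482 0.1671 0.253 ]
 [0.5586 0.1616 0.2499]
 [0.5668 0.1633 0.2528]
 [0.5758 0.1681 0.2508]
 [0.5784 0.1625 0.2444]
 [0.5796 0.1677 0.2467]
 [0.5814 0.1592 0.2451]
 [0.5824 0.1631 0.2597]
 [0.5855 0.1597 0.2447]]
  scale 0.96 1245 [ 0.6317  0.4713  0.8419  0.1654 73.0373] [0.5344 0.1555 0.0126]
  rest_board 0.72 103 [ 0.4554  0.3453  0.1172  0.056  76.9055] [0.4588 0.342  0.0181]
  rest_board 0.59 454 [ 0.5652 -0.3665  0.0308  0.0676 65.2427] [ 0.5667 -0.3723  0.018 ]
 tab [ 0.459  -0.1579  0.0174  0.0221 77.3194] [ 0.459  -0.1596  0.1164] topface [ 0.4602 -0.1578  0.1313]
[[ 0.4668 -0.1416  0.0663]
 [ 0.4663 -0.1437  0.0639]
 [ 0.4663 -0.1432  0.0599]
 [ 0.4538 -0.1726  0.0747]
 [ 0.4567 -0.1737  0.0748]
 [ 0.4668 -0.1409  0.0549]
 [ 0.4705 -0.1391  0.0534]
 [ 0.4544 -0.1695  0.0692]
 [ 0.4569 -0.1726  0.0706]
 [ 0.4673 -0.1384  0.0497]
 [ 0.4704 -0.1392  0.0497]
 [ 0.4537
[... 482 characters left out ...]

 [0.5219 0.1542 0.26  ]
 [0.5348 0.1662 0.2502]
 [0.5446 0.1661 0.2569]
 [0.5541 0.1672 0.2547]
 [0.5665 0.1694 0.2547]
 [0.5732 0.1667 0.269 ]
 [0.5755 0.1791 0.2467]
 [0.5778 0.1751 0.2539]
 [0.5789 0.1647 0.2441]
 [0.5817 0.1839 0.2639]
 [0.5847 0.159  0.2465]
 [0.5858 0.1656 0.2634]]
  rest_board 0.79 426 [ 0.4848  0.3488  0.1059  0.101  16.3787] [0.477  0.351  0.0181]
 tab [ 0.4577 -0.1543  0.0149  0.0231 83.0953] [ 0.4563 -0.1553  0.1241] topface [ 0.458  -0.1557  0.133 ]
[[ 0.4633 -0.138   0.0558]
 [ 0.4614 -0.1388  0.0497]
 [ 0.4521 -0.1683  0.0631]
 [ 0.4531 -0.1721  0.0651]
 [ 0.4449 -0.1505  0.0478]
 [ 0.4501 -0.1693  0.0572]
 [ 0.4542 -0.1718  0.0487]
 [ 0.4408 -0.1608  0.0472]]
```

```bash
cat >> h.py <<'E'
def go(pos,yang=None):
    "shift in present tool axes, then turn about tool z (y axis to world angle yang deg)"
    s=arm.state();R=np.array(s["tcp_rot"]);d=R.T@(np.array(pos)-s["tool_pos"])
    out=[d]
    if yang is not None:
        t=np.radians(yang);Rg=np.c_[[np.sin(t)*-1,np.cos(t),0],[np.cos(t),np.sin(t),0],[0,0,-1]]
        from scipy.spatial.transform import Rotation as Ro
        out.append(Ro.from_matrix(R.T@Rg).as_rotvec())
    print("go",*out)
E
python3 - <<'E'
from h import *
for n in("top","side"):
    p=arm.get_image(n);c=cloud(p);z=c[...,2];X=c[...,0];Y=c[...,1]
    h=c[(z>.235)&(z<.275)&(X<.582)&(X>.48)&(abs(Y-.165)<.03)]
    f=least_squares(lambda t:h[:,1]-(t[0]+t[1]*(h[:,0]-.5065)),[.154,.2],loss="soft_l1",f_scale=.002).x
    print(n,"hook line y at .5065",f[0],"yaw",np.degrees(np.arctan(f[1])), "xmin",h[:,0].min())
    q=c[(z>.007)&(z<.014)&(X>.42)&(X<.68)&(abs(Y-.165)<.12)&(abs(Y-.165-(X-.58)*.24)<.07)]
    g=p["pixels"].astype(int)
    for m in arm.silhouettes(p,"rest_board")[:1]:
        k=m["mask"];v,u=np.nonzero(k)
        if n=="top":
            # fit projected box silhouette to the mask
            def poly(t):
                C=[(t[0]+a*np.cos(t[2])-b*np.sin(t[2]),t[1]+a*np.sin(t[2])+b*np.cos(t[2])) for a,b in((-.05,-.05),(.05,-.05),(.05,.05),(-.05,.05))]
                P=np.array([px(p,(x,y,zz)) for x,y in C for zz in(0,.018)],np.float32)
                return cv2.convexHull(P)[:,0]
            def cost(t):
                im=np.zeros((1600,2560),np.uint8);cv2.fillConvexPoly(im,np.round(poly(t)*4+1.5).astype(np.int32),255)
                im=cv2.resize(im,(640,400),interpolation=cv2.INTER_AREA)/255.;return np.abs(im-k).sum()
            from scipy.optimize import minimize
            best=min((minimize(cost,[.476,.351,np.radians(a)],method="Nelder-Mead",options=dict(initial_simplex=[[.476,.351,np.radians(a)],[.484,.351,np.radians(a)],[.476,.359,np.radians(a)],[.476,.351,np.radians(a+8)]])) for a in(0,15,30)),key=lambda r:r.fun)
            print("board",best.x,np.degrees(best.x[2]),best.fun,k.sum())
go([.459,-.157,.22],74)
E
```

```text
top hook line y at .5065 0.15416802413145272 yaw 13.075011764585293 xmin 0.4911879533761835
board [0.4853 0.35   0.2875] 16.474513222069785 157.7921568627451 466
side hook line y at .5065 0.15120651448562958 yaw 12.760390752616116 xmin 0.49127692712254645
go [-0.4849 -0.6089  0.0113] [ 0.     -0.     -0.0836]
```

Emit:
arm_command(increments=[[-0.024,-0.03,0,0,0,0,-1],[-0.024,-0.03,0,0,0,0,-1],[-0.024,-0.03,0,0,0,0,-1],[-0.024,-0.03,0,0,0,0,-1],[-0.024,-0.03,0,0,0,0,-1],[-0.024,-0.03,0,0,0,0,-1],[-0.024,-0.03,0,0,0,0,-1],[-0.024,-0.03,0,0,0,0,-1],[-0.024,-0.03,0,0,0,0,-1],[-0.024,-0.03,0,0,0,0,-1],[-0.024,-0.03,0,0,0,0,-1],[-0.024,-0.03,0,0,0,0,-1],[-0.024,-0.03,0,0,0,0,-1],[-0.024,-0.03,0,0,0,0,-1],[-0.024,-0.03,0,0,0,0,-1],[-0.024,-0.03,0,0,0,0,-1],[-0.024,-0.03,0,0,0,0,-1],[-0.024,-0.03,0,0,0,0,-1],[-0.024,-0.03,0,0,0,0,-1],[0,0,0,0,0,-0.084,-1]])

```text
time: 3.47
tool_pos: [0.4473, -0.1177, 0.2321]
tcp_rot: [[-0.959, 0.284, 0.003], [0.284, 0.959, -0.003], [-0.004, -0.002, -1.0]]
wrist_force: [0.4, -0.3, 0.1]
gripper_width: 0.0851
gripper_force: 0.0
```

```bash
python3 - <<'E'
from h import *
s=arm.state();print(s["time"],s["tool_pos"],s["tcp_rot"][0],s["wrist_force"])
p=arm.get_image("side");save(p,"s1.png",(200,120,400,270),4)
p=arm.get_image("top");c=cloud(p);z=c[...,2]
k=(z>.0145)&(z<.023)&(np.hypot(c[...,0]-.478,c[...,1]-.35)<.085)
k=comp(cv2.morphologyEx(k.astype(np.uint8),cv2.MORPH_OPEN,np.ones((2,2),np.uint8)))
a=c[k];print("board depth",k.sum(),rect(a),a.mean(0))
f=c[(z>.004)&(z<.0125)&(np.hypot(c[...,0]-.478,c[...,1]-.35)<.04)];print("floor",len(f),f.mean(0) if len(f) else 0)
for m in arm.silhouettes(p,"rest_board"):
    print(m["p"],m["mask"].sum(),c[m["mask"]].mean(0))
save(p,"b1.png",(160,130,260,220),7)
go([.459,-.157,.12],74)
E
```

```text
3.4667 [ 0.4473 -0.1177  0.2321] [-0.9589  0.2837  0.003 ] [ 0.4    -0.3456  0.1265]
board depth 22 [ 0.4654  0.3783  0.0189  0.0223 17.7371] [0.466  0.3788 0.0196]
floor 57 [0.4819 0.351  0.0096]
0.63 392 [0.4752 0.3502 0.0183]
go [-0.0258 -0.0408  0.1112] [ 0.0001 -0.0004 -0.0025]
```

View pics/s1.png

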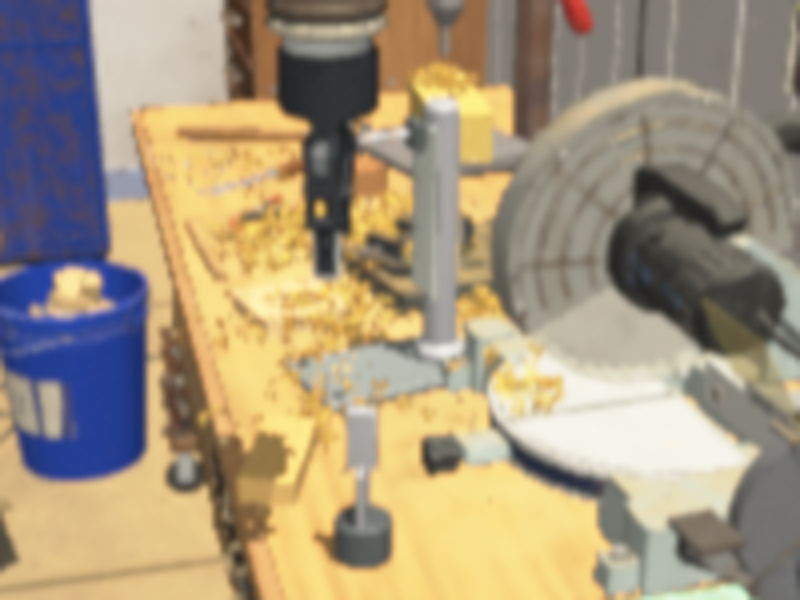

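View pics/b1.png

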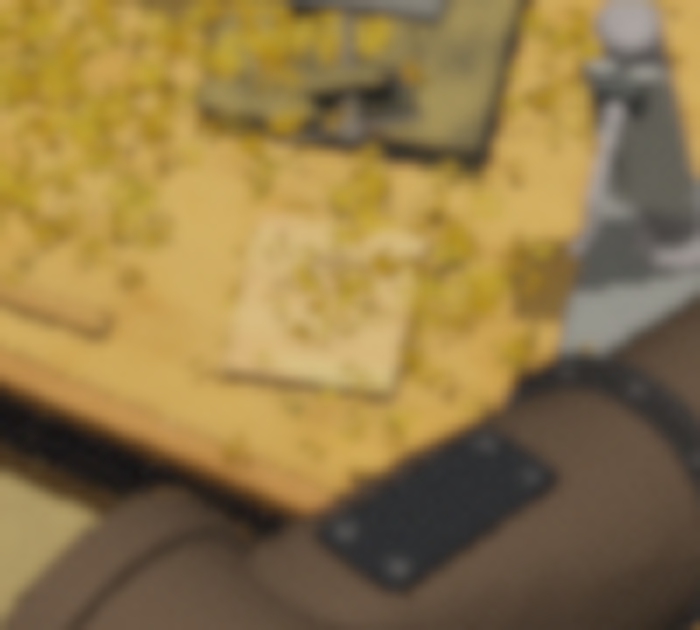

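Board corners in the crop are near (262,212), (418,235), (395,395), (225,370). The weight stands clear, with the gripper behind it. I'll descend to the grip.

Emit:
arm_command(increments=[[-0.013,-0.02,0,0,0,0,-1],[-0.013,-0.02,0,0,0,0,-1],[0,0,0.02,0,0,0,-1],[0,0,0.02,0,0,0,-1],[0,0,0.02,0,0,0,-1],[0,0,0.02,0,0,0,-1],[0,0,0.02,0,0,0,-1],[0,0,0.02,0,0,0,-1],[0,0,0.01,0,0,0,-1],[0,0,0,0,0,0,-1]])

```text
time: 4.45
tool_pos: [0.4586, -0.1543, 0.0997]
tcp_rot: [[-0.961, 0.275, -0.003], [0.275, 0.961, 0.001], [0.004, 0.0, -1.0]]
wrist_force: [-0.7, 0.4, -0.3]
gripper_width: 0.085
gripper_force: 0.0
```

```bash
python3 - <<'E'
from h import *
p=arm.get_image("top");i=np.linalg.inv(p["view"])
def ray(u,v,z):
    d=i[:3,:3]@np.linalg.solve(p["K"],[u,v,1]);o=i[:3,3];return (o+d*(z-o[2])/d[2])[:2]
q=[ray(160+u/7,130+v/7,.018) for u,v in((262,212),(418,235),(395,390),(227,365))]
print(np.array(q),np.mean(q,0),[np.hypot(*(q[a]-q[a-1])) for a in range(4)])
go([.459,-.157,.100])
E
```

```text
[[0.5211 0.409 ]
 [0.5457 0.3177]
 [0.4527 0.2836]
 [0.4266 0.3802]] [0.4865 0.3476] [np.float64(0.09885470099709756), np.float64(0.09456369463940223), np.float64(0.09908066333721105), np.float64(0.10014466788283995)]
go [-0.0003 -0.0021  0.0009]
```

Emit:
arm_command(increments=[[0,-0.002,0,0,0,0,-1],[0,0,0,0,0,0,1],[0,0,0,0,0,0,1],[0,0,0,0,0,0,1],[0,0,0,0,0,0,1],[0,0,0,0,0,0,1],[0,0,0,0,0,0,1],[0,0,0,0,0,0,1],[0,0,0,0,0,0,1]], grip_force=60)

```text
time: 5.25
tool_pos: [0.4595, -0.1576, 0.1015]
tcp_rot: [[-0.961, 0.275, 0.0], [0.275, 0.961, 0.0], [-0.0, 0.001, -1.0]]
wrist_force: [0.1, 2.3, 3.8]
gripper_width: 0.0131
gripper_force: 59.0
```

Emit:
arm_command(increments=[[0,0,-0.01,0,0,0,1],[0,0,-0.02,0,0,0,1],[0,0,-0.02,0,0,0,1],[0,0,-0.02,0,0,0,1],[0,0,-0.02,0,0,0,1],[0,0,-0.02,0,0,0,1],[0,0,-0.02,0,0,0,1],[0,0,-0.02,0,0,0,1],[0,0,-0.02,0,0,0,1],[0,0,-0.01,0,0,0,1],[0,0,-0.01,0,0,0,1],[0,0,0,0,0,0,1],[0,0,0,0,0,0,1],[0,0,0,0,0,0,1]])

```text
time: 6.42
tool_pos: [0.4585, -0.1578, 0.2902]
tcp_rot: [[-0.961, 0.275, -0.002], [0.275, 0.961, 0.0], [0.002, -0.0, -1.0]]
wrist_force: [-0.7, 0.3, -7.3]
gripper_width: 0.013
gripper_force: 59.0
```

```bash
python3 - <<'E'
from h import *
s=arm.state();print(s["tool_pos"],s["wrist_force"],s["gripper_width"])
for n in("side","top"):
    p=arm.get_image(n);c=cloud(p);z=c[...,2]
    x0=np.array(s["tool_pos"])
    a=c[(np.hypot(c[...,0]-x0[0],c[...,1]-x0[1])<.04)&(z<x0[2]-.05)&(z>.1)]
    print(n,len(a),a.min(0),a.max(0))
    e=c[(np.hypot(c[...,0]-x0[0],c[...,1]-x0[1])<.03)&(z<x0[2]-.033)&(z>x0[2]-.055)];print(e[::3])
y=np.radians(13)
seat=np.array([.609,.178])-.105*np.r_[np.cos(y),np.sin(y)];print("seat",seat)
front=seat-.07*np.r_[np.cos(y),np.sin(y)];print("front",front)
go([*front,.292],103)
E
```

```text
[ 0.4585 -0.1578  0.2902] [-0.7157  0.3443 -7.2831] 0.013013671161160659
side 248 [ 0.4356 -0.1835  0.1892] [ 0.4828 -0.1356  0.2396]
[[ 0.4651 -0.146   0.2558]
 [ 0.4515 -0.1675  0.2558]
 [ 0.4522 -0.1785  0.2568]
 [ 0.453  -0.1746  0.2521]
 [ 0.453  -0.1744  0.2489]
 [ 0.4533 -0.1727  0.2451]
 [ 0.4553 -0.1771  0.2435]
 [ 0.4519 -0.1784  0.2381]]
top 122 [ 0.433  -0.1793  0.1818] [ 0.4749 -0.1314  0.2388]
[[ 0.4582 -0.1402  0.2544]
 [ 0.4488 -0.1712  0.2517]]
seat [0.5067 0.1544]
front [0.4385 0.1386]
go [ 0.1009  0.2794 -0.0017] [ 0.0001 -0.0021 -0.5058]
```

Lifted; the load is about 7.4 N. I'll go in front of the hook.

Emit:
arm_command(increments=[[0.007,0.02,0,0,0,0,1],[0.01,0.027,0,0,0,0,1],[0.01,0.027,0,0,0,0,1],[0.01,0.028,0,0,0,0,1],[0.01,0.028,0,0,0,0,1],[0.01,0.028,0,0,0,0,1],[0.01,0.028,0,0,0,0,1],[0.01,0.028,0,0,0,0,1],[0.01,0.028,0,0,0,0,1],[0.01,0.025,0,0,0,0,1],[0.004,0.013,-0.002,0,0,0,1],[0,0,0,0,0,-0.1,1],[0,0,0,0,0,-0.1,1],[0,0,0,0,0,-0.1,1],[0,0,0,0,0,-0.1,1],[0,0,0,0,0,-0.1,1],[0,0,0,0,0,0,1],[0,0,0,0,0,0,1]])

```text
time: 8.02
tool_pos: [0.439, 0.1388, 0.2927]
tcp_rot: [[-0.976, -0.216, -0.001], [-0.216, 0.976, -0.001], [0.001, -0.0, -1.0]]
wrist_force: [-0.3, 0.2, -6.1]
gripper_width: 0.0134
gripper_force: 59.4
```

```bash
python3 - <<'E'
from h import *
s=arm.state();print(s["time"],s["tool_pos"],s["wrist_force"])
for n in("side","top"):
    p=arm.get_image(n);save(p,"f_%s.png"%n,(240,105,350,185) if n=="side" else (200,110,310,190),7)
    c=cloud(p);z=c[...,2];x0=np.array(s["tool_pos"])
    a=c[(np.hypot(c[...,0]-x0[0],c[...,1]-x0[1])<.03)&(z<x0[2]-.07)&(z>.17)]
    print(n,len(a),a.min(0),a.max(0),(a.min(0)+a.max(0))/2)
    e=c[(np.hypot(c[...,0]-x0[0],c[...,1]-x0[1])<.03)&(z<x0[2]-.033)&(z>x0[2]-.055)];print(e[::3])
go([.5067,.1544,.292],103)
E
```

```text
8.0167 [0.439  0.1388 0.2927] [-0.3291  0.1662 -6.0921]
side 100 [0.416  0.1113 0.193 ] [0.46   0.1385 0.2224] [0.438  0.1249 0.2077]
[[0.4325 0.155  0.2566]
 [0.4326 0.1571 0.2521]
 [0.432  0.1539 0.2493]
 [0.4417 0.1197 0.2588]
 [0.4354 0.1529 0.2455]
 [0.4455 0.1217 0.2542]
 [0.4393 0.1552 0.2407]
 [0.4415 0.1207 0.2472]
 [0.4444 0.1166 0.2445]]
top 42 [0.4137 0.115  0.1919] [0.4641 0.1551 0.2214] [0.4389 0.135  0.2067]
[[0.4332 0.1534 0.2574]
 [0.4368 0.1542 0.2396]
 [0.4396 0.1255 0.2523]
 [0.4396 0.1225 0.2459]
 [0.4401 0.1198 0.2382]]
go [-0.0694  0.0005  0.0009] [-0.0002 -0.0007 -0.0091]
```

View pics/f_side.png

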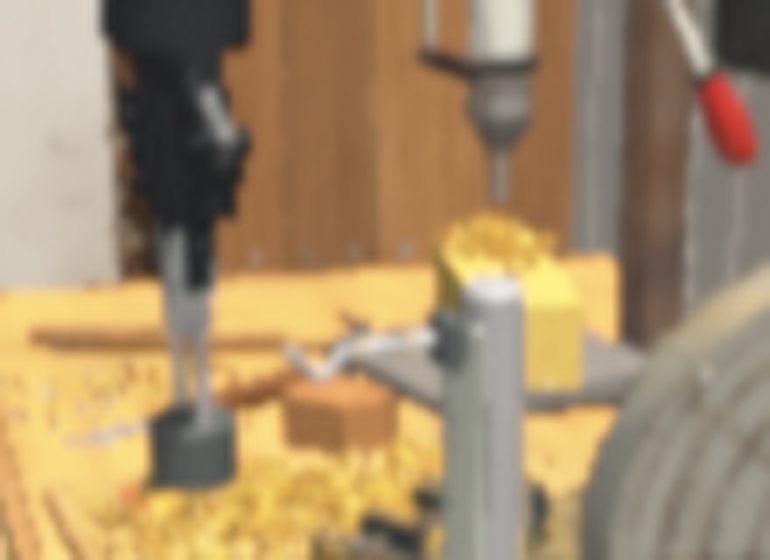

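The side view shows the eye in front of the hook: tip at about (288,347), trough at (318,372), and the two eye posts at (180,370) and (203,370). The heights match, so I'll thread it.

Emit:
arm_command(increments=[[-0.008,0,0,0,0,-0.009,1],[-0.01,0,0,0,0,0,1],[-0.01,0,0,0,0,0,1],[-0.01,0,0,0,0,0,1],[-0.01,0,0,0,0,0,1],[-0.01,0,0,0,0,0,1],[-0.007,0,0,0,0,0,1],[-0.004,0,0,0,0,0,1],[0,0,0,0,0,0,1]])

```text
time: 8.87
tool_pos: [0.5073, 0.1548, 0.293]
tcp_rot: [[-0.974, -0.228, -0.0], [-0.228, 0.974, -0.0], [0.0, -0.0, -1.0]]
wrist_force: [-0.4, -0.1, -6.4]
gripper_width: 0.0133
gripper_force: 59.4
```

```bash
python3 - <<'E'
from h import *
s=arm.state();print(s["time"],s["tool_pos"],s["wrist_force"])
p=arm.get_image("side");save(p,"g_side.png",(260,115,330,170),10)
u=np.array(px(p,(.5067,.1544,.244)));t=np.array(px(p,(.489,.150,.260)));print((u-[260,115])*10,(t-[260,115])*10)
E
```

```text
8.8667 [0.5073 0.1548 0.293 ] [-0.4486 -0.0897 -6.3853]
[239.3318 429.7427] [193.8085 394.7265]
```

View pics/g_side.png

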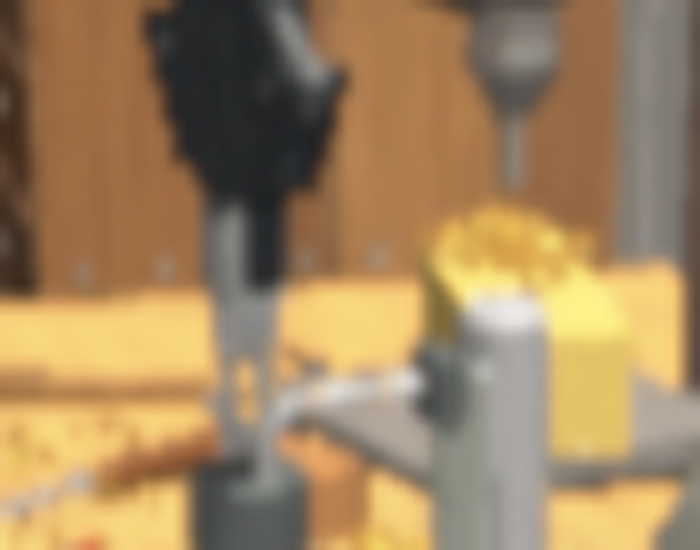

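The hook bar passes through the eye, behind the near post. The hook tip sits a few mm further +x than I computed, so I'll shift 3 mm and lower slowly.

Emit:
arm_command(increments=[[-0.003,0,0,0,0,0,1],[0,0,0.005,0,0,0,1],[0,0,0.005,0,0,0,1],[0,0,0.005,0,0,0,1],[0,0,0.004,0,0,0,1],[0,0,0.003,0,0,0,1],[0,0,0.003,0,0,0,1],[0,0,0.003,0,0,0,1],[0,0,0.003,0,0,0,1],[0,0,0.003,0,0,0,1],[0,0,0.003,0,0,0,1],[0,0,0.004,0,0,0,1],[0,0,0.004,0,0,0,1],[0,0,0,0,0,0,1],[0,0,0,0,0,0,1],[0,0,0,0,0,0,1],[0,0,0,0,0,0,1]])

```text
time: 10.33
tool_pos: [0.5095, 0.1554, 0.2486]
tcp_rot: [[-0.974, -0.228, 0.0], [-0.228, 0.974, 0.0], [-0.0, 0.0, -1.0]]
wrist_force: [1.1, 0.4, -5.0]
gripper_width: 0.0134
gripper_force: 59.6
```

```bash
python3 - <<'E'
from h import *
s=arm.state();print(s["time"],s["tool_pos"],s["wrist_force"],s["ft_torque"])
F=[]
for k in range(4):
    p=arm.get_image("side");F.append(arm.state()["wrist_force"])
print(np.array(F))
c=cloud(p);z=c[...,2]
h=c[(z>.2)&(z<.275)&(c[...,0]<.585)&(c[...,0]>.525)&(abs(c[...,1]-.165)<.025)]
h=h[np.argsort(h[:,0])];print(h[::max(1,len(h)//12)])
E
```

```text
10.3333 [0.5095 0.1554 0.2486] [ 1.1274  0.4104 -5.0359] [ 0.1391 -0.3001 -0.0048]
[[ 1.369   0.9627 -4.5132]
 [ 0.9606  0.2784 -4.1322]
 [ 1.3283  1.0327 -3.7844]
 [ 2.032   1.2098 -4.1036]]
[[0.5253 0.1522 0.2237]
 [0.5306 0.1591 0.2211]
 [0.5393 0.1631 0.2272]
 [0.5465 0.1602 0.2275]
 [0.5556 0.166  0.2291]
 [0.5625 0.1621 0.2298]
 [0.5715 0.1669 0.2237]
 [0.5768 0.1722 0.2297]
 [0.578  0.1771 0.212 ]
 [0.5791 0.1654 0.2156]
 [0.5802 0.17   0.21  ]
 [0.5812 0.158  0.2297]
 [0.5822 0.1621 0.2323]]
```

The sideways push (+x about 1.3 N) and the hook arm sitting about 5 mm too low say the bar rests on the front slope. I'll shift toward +x.

Emit:
arm_command(increments=[[-0.001,0,0,0,0,0,1],[-0.001,0,0,0,0,0,1],[-0.001,0,0,0,0,0,1],[-0.001,0,0,0,0,0,1],[0,0,0,0,0,0,1],[0,0,0,0,0,0,1]])

```text
time: 11.03
tool_pos: [0.5134, 0.1563, 0.2483]
tcp_rot: [[-0.974, -0.228, 0.0], [-0.228, 0.974, 0.0], [-0.0, -0.0, -1.0]]
wrist_force: [-0.1, -0.6, -4.5]
gripper_width: 0.013
gripper_force: 59.6
```

```bash
cat >> h.py <<'E'
def look(n=6):
    F=[];H=[]
    for k in range(n):
        p=arm.get_image("side");F.append(arm.state()["wrist_force"]);
        if k%2==0:
            c=cloud(p);z=c[...,2]
            h=c[(z>.1)&(z<.275)&(c[...,0]<.572)&(c[...,0]>.535)&(abs(c[...,1]-.165)<.013)];H.append([np.median(h[:,2]),len(h)])
    s=arm.state();print(s["time"],s["tool_pos"],"F",np.mean(F,0),"sd",np.std(F,0),"armz",np.array(H))
E
python3 -c "
from h import *
look()"
```

```text
11.3333 [0.5134 0.1563 0.2484] F [ 0.1061  0.1012 -4.2509] sd [0.3315 0.555  0.595 ] armz [[ 0.2263 21.    ]
 [ 0.2261 19.    ]
 [ 0.2275 19.    ]]
```

Emit:
arm_command(increments=[[0,0,0.002,0,0,0,1],[0,0,0.004,0,0,0,1],[0,0,0.004,0,0,0,1],[0,0,0.004,0,0,0,1],[0,0,0.004,0,0,0,1],[0,0,0.004,0,0,0,1],[0,0,0.004,0,0,0,1],[0,0,0.004,0,0,0,1],[0,0,0.004,0,0,0,1],[0,0,0.004,0,0,0,1],[0,0,0.002,0,0,0,1],[0,0,0,0,0,0,1],[0,0,0,0,0,0,1]])

```text
time: 12.42
tool_pos: [0.5133, 0.1563, 0.2084]
tcp_rot: [[-0.974, -0.228, -0.0], [-0.228, 0.974, 0.0], [0.0, 0.0, -1.0]]
wrist_force: [0.6, -0.7, -1.3]
gripper_width: 0.0127
gripper_force: 60.0
```

```bash
python3 -c "
from h import *
look(10)"
```

```text
12.9167 [0.5133 0.1563 0.2084] F [ 0.1052 -0.0926 -1.095 ] sd [0.3171 0.4578 0.4598] armz [[ 0.1873 18.    ]
 [ 0.187  20.    ]
 [ 0.1874 19.    ]
 [ 0.1864 19.    ]
 [ 0.1866 20.    ]]
```

Emit:
arm_command(increments=[[0,0,0.002,0,0,0,1],[0,0,0.003,0,0,0,1],[0,0,0.003,0,0,0,1],[0,0,0.003,0,0,0,1],[0,0,0.002,0,0,0,1],[0,0,0,0,0,0,1],[0,0,0,0,0,0,1]])

```text
time: 13.5
tool_pos: [0.5133, 0.1563, 0.1952]
tcp_rot: [[-0.974, -0.228, -0.0], [-0.228, 0.974, -0.0], [0.0, -0.0, -1.0]]
wrist_force: [0.1, -0.2, -0.9]
gripper_width: 0.0131
gripper_force: 60.2
```

```bash
python3 -c "
from h import *
look(24)"
```

```text
14.7 [0.5133 0.1563 0.1953] F [ 0.4899  0.0199 -0.0827] sd [0.4342 0.5162 0.4957] armz [[ 0.175  17.    ]
 [ 0.1744 20.    ]
 [ 0.1745 19.    ]
 [ 0.1752 18.    ]
 [ 0.1734 19.    ]
 [ 0.1747 20.    ]
 [ 0.1752 19.    ]
 [ 0.1737 20.    ]
 [ 0.1746 19.    ]
 [ 0.1746 18.    ]
 [ 0.1741 20.    ]
 [ 0.1746 20.    ]]
```

Balanced: residual −0.08 ± 0.1 N at about 78 mm deflection. Letting go gently.

Emit:
arm_command(increments=[[0,0,0,0,0,0,1],[0,0,0,0,0,0,1],[0,0,0,0,0,0,0.6],[0,0,0,0,0,0,0.5],[0,0,0,0,0,0,0.4],[0,0,0,0,0,0,0.2],[0,0,0,0,0,0,0],[0,0,0,0,0,0,-0.3],[0,0,0,0,0,0,-0.3],[0,0,0,0,0,0,-0.3],[0,0,0,0,0,0,-0.3],[0,0,0,0,0,0,-0.3]], grip_force=20)

```text
time: 15.7
tool_pos: [0.5133, 0.1563, 0.1953]
tcp_rot: [[-0.974, -0.228, 0.0], [-0.228, 0.974, 0.0], [-0.0, 0.0, -1.0]]
wrist_force: [-1.1, 0.5, -0.5]
gripper_width: 0.0557
gripper_force: 0.0
```

```bash
python3 -c "
from h import *
look(6);s=arm.state();print(s['gripper_width'],s['gripper_force'])"
```

```text
16.0 [0.5132 0.1563 0.1953] F [ 0.1968  0.143  -0.0312] sd [0.3886 0.381  0.4793] armz [[ 0.1736 22.    ]
 [ 0.1729 24.    ]
 [ 0.1732 23.    ]]
0.05573307593433266 0.0
```

Emit:
arm_command(increments=[[0,0,0,0,0,0,-0.3],[0,0,0,0,0,0,-0.3],[0,0,0,0,0,0,-0.3],[0,0,0,0,0,0,-0.3],[0,0,0,0,0,0,-0.3],[0,0,0,0,0,0,-0.3],[0,0,0,0,0,0,-0.3],[0,0,0,0,0,0,-0.3],[0,0,0,0,0,0,-0.3],[0,0,0,0,0,0,-0.3],[0,0,0,0,0,0,-0.3],[0,0,0,0,0,0,-0.3],[0,0,0,0,0,0,-0.3],[0,0,0,0,0,0,-0.3],[0,0,0,0,0,0,-0.3],[0,0,0,0,0,0,-0.3],[0,0,0,0,0,0,-0.3],[0,0,0,0,0,0,-0.3],[0,0,0,0,0,0,-0.3],[0,0,0,0,0,0,-0.3]])

```text
time: 17.67
tool_pos: [0.5132, 0.1563, 0.1953]
tcp_rot: [[-0.974, -0.228, 0.0], [-0.228, 0.974, 0.0], [-0.0, 0.0, -1.0]]
wrist_force: [-0.5, -0.5, -0.5]
gripper_width: 0.0554
gripper_force: 0.0
```

Emit:
arm_command(increments=[[0,0,0,0,0,0,-0.3],[0,0,0,0,0,0,-0.3],[0,0,0,0,0,0,-0.3],[0,0,0,0,0,0,-0.3],[0,0,0,0,0,0,-0.3],[0,0,0,0,0,0,-0.3],[0,0,0,0,0,0,-0.3],[0,0,0,0,0,0,-0.3],[0,0,0,0,0,0,-0.3],[0,0,0,0,0,0,-0.3],[0,0,0,0,0,0,-0.3],[0,0,0,0,0,0,-0.3],[0,0,0,0,0,0,-0.3],[0,0,0,0,0,0,-0.3],[0,0,0,0,0,0,-0.3],[0,0,0,0,0,0,-0.3],[0,0,0,0,0,0,-0.3],[0,0,0,0,0,0,-0.3],[0,0,0,0,0,0,-0.3],[0,0,0,0,0,0,-0.3]])

```text
time: 19.33
tool_pos: [0.5132, 0.1563, 0.1953]
tcp_rot: [[-0.974, -0.228, 0.0], [-0.228, 0.974, 0.0], [-0.0, 0.0, -1.0]]
wrist_force: [-0.8, -0.8, -0.9]
gripper_width: 0.0554
gripper_force: 0.0
```

```bash
python3 - <<'E'
from h import *
look(12)
s=arm.state();x0=np.array(s["tool_pos"])
p=arm.get_image("side");save(p,"h_side.png",(250,115,340,195),8)
q=[]
for k in range(4):
    for n in("side","top"):
        pp=arm.get_image(n);c=cloud(pp);z=c[...,2]
        a=c[(np.hypot(c[...,0]-x0[0],c[...,1]-x0[1])<.035)&(z<.134)&(z>.02)]
        print(n,len(a),a.min(0),a.max(0),(a.min(0)+a.max(0))/2)
E
```

```text
19.9333 [0.5132 0.1563 0.1953] F [ 0.1351 -0.1095 -0.0695] sd [0.4068 0.4953 0.594 ] armz [[ 0.1714 25.    ]
 [ 0.1727 23.    ]
 [ 0.1721 23.    ]
 [ 0.1731 23.    ]
 [ 0.1722 22.    ]
 [ 0.1724 22.    ]]
side 138 [0.5002 0.1275 0.0925] [0.548  0.1773 0.134 ] [0.5241 0.1524 0.1133]
top 103 [0.4853 0.1257 0.0201] [0.5431 0.1797 0.1334] [0.5142 0.1527 0.0768]
side 142 [0.4989 0.1272 0.0203] [0.5476 0.1774 0.1338] [0.5233 0.1523 0.077 ]
top 91 [0.4801 0.1257 0.0205] [0.5425 0.1863 0.1338] [0.5113 0.156  0.0772]
side 139 [0.4999 0.1293 0.0218] [0.5477 0.1731 0.1339] [0.5238 0.1512 0.0778]
top 100 [0.4788 0.1218 0.0203] [0.5469 0.1883 0.1335] [0.5129 0.1551 0.0769]
side 138 [0.4999 0.1264 0.0203] [0.5476 0.1765 0.1334] [0.5237 0.1514 0.0769]
top 99 [0.4817 0.1216 0.0201] [0.5417 0.1794 0.1335] [0.5117 0.1505 0.0768]
```

View pics/h_side.png

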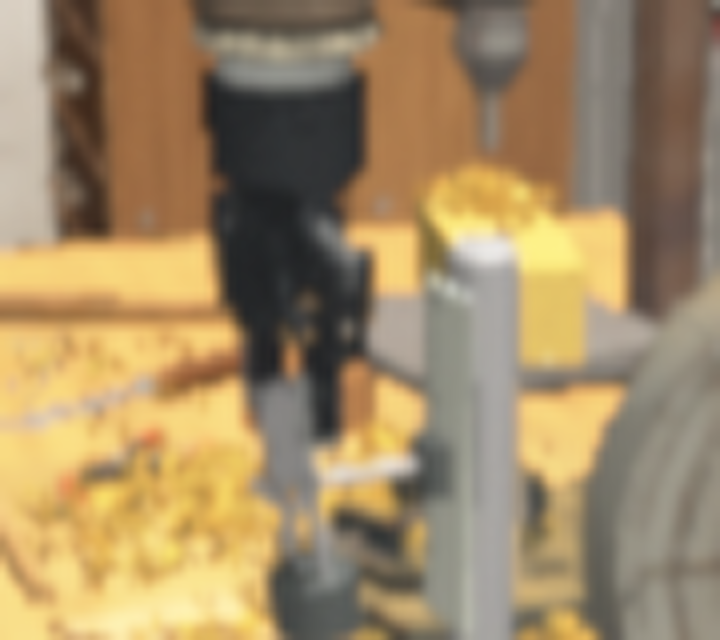

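The weight hangs free on the hook and seems to lean a little: tab top at about (275,385), foot at about (315,600), so the foot is toward +x. I'll measure the tilt before regrasping.

```bash
python3 - <<'E'
from h import *
p=arm.get_image("side");c=cloud(p);z=c[...,2]
near=np.hypot(c[...,0]-.518,c[...,1]-.156)<.04
for lo,hi in((.09,.105),(.105,.12),(.12,.134),(.14,.155),(.178,.19),(.19,.2),(.2,.21),(.21,.222)):
    a=c[near&(z>lo)&(z<hi)]
    if len(a)>2: print(lo,len(a),"x",np.percentile(a[:,0],[3,50,97]),"y",np.percentile(a[:,1],[3,50,97]),"zmax",a[:,2].max())
look(2)
E
```

```text
0.09 32 x [0.503  0.5198 0.5468] y [0.1335 0.1414 0.1516] zmax 0.10498322969549989
0.105 42 x [0.5008 0.5205 0.5462] y [0.1312 0.1397 0.1554] zmax 0.11973975291409067
0.12 65 x [0.5022 0.5201 0.5416] y [0.132  0.1451 0.1732] zmax 0.13378528859871763
0.14 14 x [0.512  0.5208 0.5259] y [0.1337 0.1429 0.1703] zmax 0.15486645787651637
0.178 22 x [0.4956 0.5119 0.5285] y [0.1434 0.1488 0.1561] zmax 0.18925672186639414
0.19 12 x [0.4996 0.5063 0.5176] y [0.1441 0.1483 0.1553] zmax 0.19973008456867253
0.2 25 x [0.4964 0.5112 0.5274] y [0.1172 0.1468 0.1846] zmax 0.2087772920528787
0.21 42 x [0.4954 0.5091 0.5262] y [0.1173 0.1476 0.1882] zmax 0.22186984318800645
20.5333 [0.5132 0.1563 0.1953] F [ 0.0248  0.4414 -0.1853] sd [0.2935 0.1025 0.2749] armz [[ 0.174 23.   ]]
```

The tilt is about 8° (foot toward +x), with the eye within about 7 mm of the seat, at rest since about 17 s. I'll align the tool with the tilt and regrasp.

Emit:
arm_command(increments=[[0.001,0,0,0,-0.04,0,-0.3],[0.001,0,0.001,0,-0.045,0,-0.3],[0,0,0.001,0,-0.045,0,-0.3],[0,0,0,0,0,0,-0.3],[0,0,0,0,0,0,0.2],[0,0,0,0,0,0,0.4],[0,0,0,0,0,0,0.5],[0,0,0,0,0,0,0.6],[0,0,0,0,0,0,1],[0,0,0,0,0,0,1],[0,0,0,0,0,0,1],[0,0,0,0,0,0,1]], grip_force=60)

```text
time: 21.53
tool_pos: [0.5117, 0.1562, 0.1934]
tcp_rot: [[-0.965, -0.228, 0.127], [-0.226, 0.974, 0.03], [-0.13, 0.0, -0.991]]
wrist_force: [0.6, 2.0, -0.5]
gripper_width: 0.0132
gripper_force: 60.5
```

```bash
python3 - <<'E'
from h import *
look(6);print(np.array(arm.state()["tcp_rot"]))
go([.511,.1557,.29])
E
```

```text
21.8333 [0.5117 0.1561 0.1935] F [ 1.2239  2.5767 -0.1955] sd [0.4278 0.6312 0.3292] armz [[ 0.1735 22.    ]
 [ 0.1728 26.    ]
 [ 0.1726 24.    ]]
[[-0.9653 -0.2283  0.1269]
 [-0.2263  0.9736  0.03  ]
 [-0.1304  0.0003 -0.9915]]
go [-0.0118 -0.0002 -0.0958]
```

Emit:
arm_command(increments=[[-0.0002,0,-0.002,0,0,0,1],[-0.0005,0,-0.004,0,0,0,1],[-0.0005,0,-0.004,0,0,0,1],[-0.0005,0,-0.004,0,0,0,1],[-0.0005,0,-0.004,0,0,0,1],[-0.0005,0,-0.004,0,0,0,1],[-0.0005,0,-0.004,0,0,0,1],[-0.0005,0,-0.004,0,0,0,1],[-0.0005,0,-0.004,0,0,0,1],[-0.0005,0,-0.004,0,0,0,1],[-0.0005,0,-0.004,0,0,0,1],[-0.0005,0,-0.004,0,0,0,1],[-0.0005,0,-0.004,0,0,0,1],[-0.0005,0,-0.004,0,0,0,1],[-0.0005,0,-0.004,0,0,0,1],[-0.0005,0,-0.004,0,0,0,1],[-0.0004,0,-0.003,0,0,0,1],[-0.0004,0,-0.003,0,0,0,1],[-0.0004,0,-0.003,0,0,0,1],[-0.0003,0,-0.002,0,0,0,1]])

```text
time: 23.5
tool_pos: [0.5108, 0.1555, 0.2668]
tcp_rot: [[-0.966, -0.228, 0.126], [-0.226, 0.974, 0.029], [-0.129, -0.0, -0.992]]
wrist_force: [4.9, 1.3, -5.3]
gripper_width: 0.0127
gripper_force: 59.6
```

Emit:
arm_command(increments=[[-0.0002,0,-0.002,0,0,0,1],[-0.0002,0,-0.002,0,0,0,1],[-0.0004,0,-0.003,0,0,0,1],[-0.0004,0,-0.003,0,0,0,1],[-0.0004,0,-0.003,0,0,0,1],[-0.0004,0,-0.003,0,0,0,1],[-0.0004,0,-0.003,0,0,0,1],[-0.0004,0,-0.003,0,0,0,1],[-0.0004,0,-0.003,0,0,0,1],[0,0,0,0,0,0,1],[0,0,0,0,0,0,1]])

```text
time: 24.42
tool_pos: [0.511, 0.1558, 0.2922]
tcp_rot: [[-0.965, -0.228, 0.126], [-0.226, 0.974, 0.03], [-0.13, 0.0, -0.992]]
wrist_force: [-0.0, -0.4, -7.0]
gripper_width: 0.0131
gripper_force: 59.6
```

```bash
python3 - <<'E'
from h import *
look(6)
s=arm.state();x0=np.array(s["tool_pos"])
p=arm.get_image("side");c=cloud(p);z=c[...,2];near=np.hypot(c[...,0]-x0[0]-.008,c[...,1]-x0[1])<.036
for d in(-.02,-.05,-.07,-.085):
    a=c[near&(abs(z-x0[2]-d)<.008)];print(d,len(a),np.percentile(a[:,0],[3,50,97]),np.percentile(a[:,1],[3,50,97]))
a=c[near&(z>.15)];print("zmin",a[:,2].min())
save(p,"l_side.png",(250,100,340,180),8)
E
```

```text
24.7167 [0.5109 0.1557 0.2919] F [ 0.2241 -0.2226 -6.2219] sd [0.352  0.2781 0.3978] armz [[ 0.2535 21.    ]
 [ 0.2526 22.    ]
 [ 0.2524 25.    ]]
-0.02 22 [0.5012 0.513  0.5209] [0.133  0.1486 0.1599]
-0.05 26 [0.5008 0.5152 0.5394] [0.137  0.1516 0.1719]
-0.07 68 [0.4989 0.5172 0.5425] [0.1316 0.1427 0.1725]
-0.085 49 [0.5015 0.5214 0.5421] [0.1327 0.139  0.1521]
zmin 0.19152689096137515
```

View pics/l_side.png

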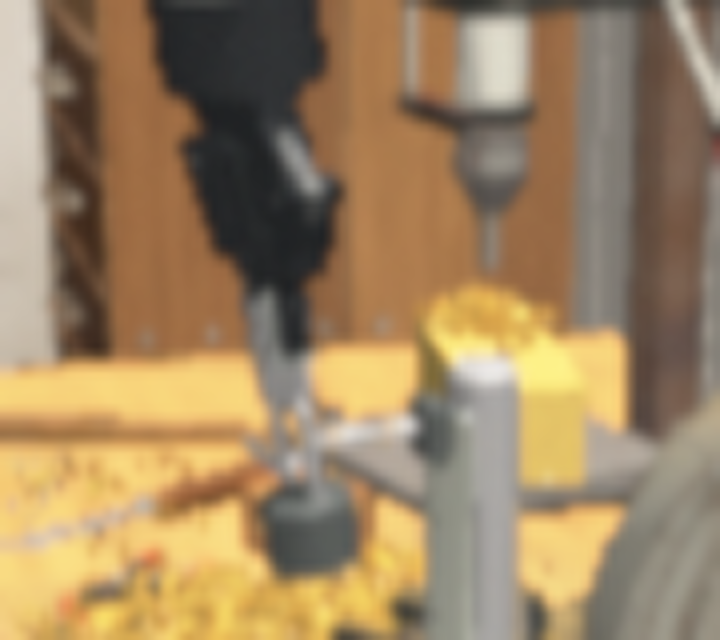

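Free of the hook (6.2 N on the wrist, hook back at the top). The tip at about (255,440) and trough at about (290,465) are inside the eye with clearance. I'll straighten the tool and back out.

Emit:
arm_command(increments=[[0,0,0,0,0.043,0,1],[0,0,0,0,0.043,0,1],[0,0,0,0,0.043,0,1],[0.004,0,0,0,0,0,1],[0.007,0,0,0,0,0,1],[0.01,0,0,0,0,0,1],[0.01,0,0,0,0,0,1],[0.01,0,0,0,0,0,1],[0.01,0,0,0,0,0,1],[0.01,0,0,0,0,0,1],[0.01,0,0,0,0,0,1],[0.01,0,0,0,0,0,1],[0.005,0,0,0,0,0,1],[0,0,0,0,0,0,1]])

```text
time: 25.93
tool_pos: [0.4261, 0.1359, 0.2921]
tcp_rot: [[-0.974, -0.228, 0.001], [-0.228, 0.974, 0.001], [-0.001, 0.0, -1.0]]
wrist_force: [0.2, 0.6, -6.5]
gripper_width: 0.013
gripper_force: 59.6
```

```bash
python3 - <<'E'
from h import *
s=arm.state();x0=np.array(s["tool_pos"]);print(s["time"],x0,np.array(s["tcp_rot"])[2],s["wrist_force"])
for n in("side","top"):
    p=arm.get_image(n)
    c=cloud(p);z=c[...,2];near=np.hypot(c[...,0]-x0[0],c[...,1]-x0[1])<.036
    for d in(-.02,-.045,-.07,-.085):
        a=c[near&(abs(z-x0[2]-d)<.008)]
        if len(a)>3: print(n,d,len(a),np.percentile(a[:,0],[3,50,97])-x0[0],np.percentile(a[:,1],[3,50,97])-x0[1])
    a=c[near&(z>.15)];print("zmin",a[:,2].min())
    if n=="side":
        h=c[(z>.235)&(z<.275)&(c[...,0]<.53)&(c[...,0]>.478)&(abs(c[...,1]-.155)<.02)];print("tip xmin",np.sort(h[:,0])[:4])
go([.486,.349,.20],103)
go([.486,.349,.20],93)
E
```

```text
25.9333 [0.4261 0.1359 0.2921] [-0.0009  0.0005 -1.    ] [ 0.1842  0.6001 -6.513 ]
side -0.02 22 [-0.0088  0.0011  0.011 ] [-0.0211 -0.0082  0.0154]
side -0.045 19 [-0.006  -0.0016  0.0076] [-0.0233  0.0115  0.0162]
side -0.07 76 [-0.0203 -0.0016  0.0223] [-0.0264 -0.0163  0.0107]
side -0.085 52 [-0.021  -0.002   0.0222] [-0.0253 -0.019  -0.0026]
zmin 0.19175405258615158
tip xmin [0.4909 0.4947 0.495  0.4983]
top -0.02 13 [-0.0125 -0.0005  0.0061] [-0.0181 -0.0081  0.0187]
top -0.045 4 [-0.0052  0.0017  0.0032] [-0.0184 -0.0163  0.0134]
top -0.07 70 [-0.0207 -0.0045  0.0181] [-0.0224 -0.0032  0.0163]
top -0.085 24 [-0.0215 -0.0126  0.0122] [-0.0223 -0.0143  0.0093]
zmin 0.18769938425140476
go [-0.1053  0.1937  0.0925] [0.0003 0.0019 0.0034]
go [-0.1053  0.1937  0.0925] [0.0005 0.0019 0.178 ]
```

```bash
python3 - <<'E'
from h import *
from scipy.ndimage import map_coordinates
from scipy.optimize import minimize
def fit(p,n):
    im=p["pixels"].astype(float).sum(2)/3; lab=cv2.cvtColor(p["pixels"],cv2.COLOR_RGB2LAB).astype(float)
    S=lab[...,0]-lab[...,2]   # pale board: bright, little yellow
    S=cv2.GaussianBlur(S,(0,0),.7)
    def smp(x,y):
        q=np.array([px(p,(a,b,.018)) for a,b in zip(x,y)]);return map_coordinates(S,[q[:,1],q[:,0]],order=1)
    t=np.linspace(-.042,.042,15)
    def cost(v):
        c,s=np.cos(v[2]),np.sin(v[2]);tot=0
        for k in range(4):
            a=k*np.pi/2;ux,uy=np.cos(a),np.sin(a)
            def edge(r):
                X=r*ux-t*uy;Y=r*uy+t*ux;return smp(v[0]+c*X-s*Y,v[1]+s*X+c*Y)
            tot+=np.clip(edge(.046)-edge(.054),-15,15).mean()
        return -tot
    R=[minimize(cost,[x,y,a],method="Nelder-Mead",options=dict(initial_simplex=[[x,y,a],[x+.006,y,a],[x,y+.006,a],[x,y,a+.08]])) for x in(.482,.488) for y in(.345,.352) for a in(.2,.3)]
    for r in sorted(R,key=lambda r:r.fun)[:3]: print(n,r.x,r.fun)
for n in("top","side"):
    p=arm.get_image(n);fit(p,n)
    if n=="top":save(p,"b2.png",(160,130,260,220),7)
    else: save(p,"b3.png",(230,170,310,220),9)
E
```

```text
top [0.4874 0.3418 0.1214] -9.608076982711612
top [0.4873 0.3418 0.1214] -9.608069103149148
top [0.4873 0.3418 0.1213] -9.608043953980347
side [0.4924 0.3545 0.2841] -40.17211344001477
side [0.4924 0.3545 0.2841] -40.17208745140129
side [0.4924 0.3546 0.2841] -40.17192942467757
```

View pics/b2.png

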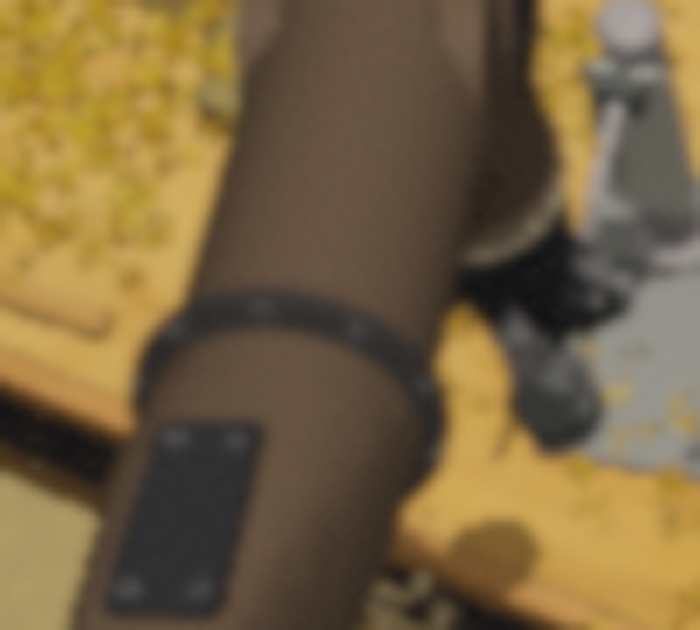

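The arm covers the board in the top view here, so I'll fit on the clear earlier pictures saved as PNG.

```bash
python3 - <<'E'
from h import *
from scipy.ndimage import map_coordinates
from scipy.optimize import minimize
def fit(p,img,n):
    b=img.astype(float)
    S=cv2.GaussianBlur(b[...,0],(0,0),.6)  # blue: pale wood over yellow bench
    t=np.linspace(-.042,.042,15);M=p["K"]@p["view"][:3]
    def smp(x,y):
        q=M@np.stack([x,y,0*x+.018,0*x+1]);return map_coordinates(S,[q[1]/q[2],q[0]/q[2]],order=1)
    def cost(v,full=0):
        c,s=np.cos(v[2]),np.sin(v[2]);T=[]
        for k in range(4):
            a=k*np.pi/2;ux,uy=np.cos(a),np.sin(a)
            def edge(r):
                X=r*ux-t*uy;Y=r*uy+t*ux;return smp(v[0]+c*X-s*Y,v[1]+s*X+c*Y)
            T.append(np.clip(edge(.046)-edge(.054),-40,60).mean())
        return np.round(T,1) if full else -sum(T)
    R=[minimize(cost,[x,y,a],method="Nelder-Mead",options=dict(initial_simplex=[[x,y,a],[x+.006,y,a],[x,y+.006,a],[x,y,a+.08]])) for x in(.482,.488,.494) for y in(.345,.353) for a in(.2,.3)]
    for r in sorted(R,key=lambda r:r.fun)[:6:2]: print(n,r.x,r.fun,cost(r.x,1))
pt=arm.get_image("top");ps=arm.get_image("side")
fit(pt,cv2.imread("pics/top0.png"),"top0")
b1=cv2.imread("pics/b1.png");f=np.zeros((400,640,3),np.uint8);f[130:220,160:260]=cv2.resize(b1,(100,90),interpolation=cv2.INTER_AREA);fit(pt,f,"b1")
fit(ps,cv2.imread("pics/side0.png"),"side0");fit(ps,ps["pixels"][...,::-1],"side now")
E
```

```text
top0 [0.4871 0.3504 0.2752] -98.92556092330462 [20.3 17.7 29.1 31.8]
top0 [0.4871 0.3504 0.2751] -98.92551127149576 [20.3 17.7 29.1 31.8]
top0 [0.4871 0.3504 0.2752] -98.9254986699608 [20.3 17.7 29.1 31.8]
b1 [0.4874 0.3502 0.2697] -99.52161852038958 [21.  17.7 29.  31.8]
b1 [0.4874 0.3502 0.2696] -99.52155801255871 [21.  17.6 29.  31.8]
b1 [0.4874 0.3502 0.2698] -99.52147432325104 [21.  17.7 29.  31.8]
side0 [0.4891 0.3542 0.2445] -72.60077099032812 [18.8  6.5 34.  13.3]
side0 [0.4891 0.3542 0.2444] -72.60068247103095 [18.8  6.5 34.  13.3]
side0 [0.4891 0.3542 0.2445] -72.60063691897548 [18.8  6.5 34.  13.3]
side now [0.4891 0.3542 0.2444] -72.57818049624291 [18.9  6.4 34.  13.3]
side now [0.4891 0.3542 0.2445] -72.57802452822169 [18.9  6.4 34.  13.3]
side now [0.4891 0.3541 0.2445] -72.57794215275584 [18.9  6.4 34.  13.3]
```

Emit:
arm_command(increments=[[0,0.016,0,0,0,0,1],[0,0.026,0,0,0,0,1],[0,0.03,0,0,0,0,1],[0,0.03,0,0,0,0,1],[-0.01,0.03,0,0,0,0,1],[-0.02,0.03,0,0,0,0,1],[-0.03,0.02,0,0,0,0,1],[-0.025,0.01,0,0,0,0,1],[-0.015,0.004,0.01,0,0,0,1],[-0.01,0,0.02,0,0,0,1],[0,0,0.025,0,0,0,1],[0,0,0.025,0,0,0,1],[0,0,0.025,0,0,0,1],[0,0,0.02,0,0,0,1],[0,0,0.01,0,0,0,1],[0,0,0,0,0,0,1],[0,0,0,0,0,0,1]])

```text
time: 27.65
tool_pos: [0.4901, 0.3522, 0.1571]
tcp_rot: [[-0.974, -0.228, 0.001], [-0.228, 0.974, -0.0], [-0.001, -0.0, -1.0]]
wrist_force: [0.1, -0.9, -6.1]
gripper_width: 0.0131
gripper_force: 59.6
```

```bash
python3 - <<'E'
from h import *
s=arm.state();x0=np.array(s["tool_pos"]);print(s["time"],x0,s["wrist_force"])
for n in("side","top"):
    p=arm.get_image(n)
    c=cloud(p);z=c[...,2];near=np.hypot(c[...,0]-x0[0],c[...,1]-x0[1])<.036
    a=c[near&(z>x0[2]-.11)&(z<x0[2]-.058)]
    if len(a)<10: print(n,len(a));continue
    f=least_squares(lambda t:np.minimum(np.hypot(a[:,0]-t[0],a[:,1]-t[1])-.024,0.0)*0.3+np.where(a[:,2]<x0[2]-.068,np.hypot(a[:,0]-t[0],a[:,1]-t[1])-.024,0),x0[:2],loss="soft_l1",f_scale=.002).x
    print(n,len(a),"foot-tcp",f-x0[:2],a.min(0)-x0,a.max(0)-x0)
go([.488,.3515,.12],103)
E
```

```text
27.65 [0.4901 0.3522 0.1571] [ 0.1435 -0.8551 -6.0781]
side 109 foot-tcp [0.0029 0.0021] [-0.0206 -0.0314 -0.1038] [ 0.0261  0.0157 -0.0593]
top 103 foot-tcp [0.0027 0.003 ] [-0.0229 -0.0252 -0.1033] [ 0.0241  0.0163 -0.0583]
go [ 0.0032 -0.0007  0.0386] [0.0011 0.0033 0.0031]
```

Emit:
arm_command(increments=[[0.002,-0.001,0.003,0,0,0,1],[0.002,0,0.006,0,0,0,1],[0,0,0.006,0,0,0,1],[0,0,0.006,0,0,0,1],[0,0,0.005,0,0,0,1],[0,0,0.003,0,0,0,1],[0,0,0.002,0,0,0,1],[0,0,0.002,0,0,0,1],[0,0,0.001,0,0,0,1],[0,0,0,0,0,0,1]])

```text
time: 28.58
tool_pos: [0.4862, 0.3502, 0.123]
tcp_rot: [[-0.974, -0.228, 0.001], [-0.228, 0.974, 0.0], [-0.001, -0.0, -1.0]]
wrist_force: [-0.7, 0.2, -6.7]
gripper_width: 0.0128
gripper_force: 59.6
```

```bash
cat >> h.py <<'E'
def ff(n=8):
    F=[]
    for k in range(n): arm.get_image("side");F.append(arm.state()["wrist_force"])
    s=arm.state();print(s["time"],s["tool_pos"],"F",np.mean(F,0),"T",s["ft_torque"])
E
python3 -c "
from h import *
ff()"
```

```text
28.9833 [0.4862 0.3503 0.1232] F [-0.3351 -0.2219 -6.6081] T [ 0.0049  0.     -0.0286]
```

Emit:
arm_command(increments=[[0,0,0.001,0,0,0,1],[0,0,0.001,0,0,0,1],[0,0,0.001,0,0,0,1],[0,0,0.001,0,0,0,1],[0,0,0.001,0,0,0,1],[0,0,0.001,0,0,0,1],[0,0,0.001,0,0,0,1],[0,0,0,0,0,0,1]])

```text
time: 29.65
tool_pos: [0.4861, 0.3502, 0.1158]
tcp_rot: [[-0.974, -0.228, 0.001], [-0.228, 0.974, 0.0], [-0.001, -0.0, -1.0]]
wrist_force: [-0.5, -0.1, -6.2]
gripper_width: 0.0125
gripper_force: 59.6
```

```bash
python3 -c "
from h import *
ff()"
```

```text
30.05 [0.4862 0.3502 0.1161] F [-0.004  -0.1281 -6.1284] T [-0.0426 -0.0282  0.048 ]
```

Emit:
arm_command(increments=[[0,0,0.001,0,0,0,1],[0,0,0.001,0,0,0,1],[0,0,0.001,0,0,0,1],[0,0,0,0,0,0,1]])

```text
time: 30.38
tool_pos: [0.486, 0.3502, 0.1128]
tcp_rot: [[-0.974, -0.228, 0.001], [-0.228, 0.974, 0.0], [-0.001, -0.0, -1.0]]
wrist_force: [-0.2, -0.3, -6.0]
gripper_width: 0.0131
gripper_force: 59.6
```

```bash
python3 -c "
from h import *
ff()"
```

```text
30.7833 [0.4862 0.3502 0.1131] F [ 0.0845 -0.043  -6.2576] T [-0.0035  0.0565  0.0545]
```

Emit:
arm_command(increments=[[0,0,0.001,0,0,0,1],[0,0,0.0005,0,0,0,1],[0,0,0.0005,0,0,0,1],[0,0,0,0,0,0,1]])

```text
time: 31.12
tool_pos: [0.4868, 0.3505, 0.1121]
tcp_rot: [[-0.974, -0.228, 0.002], [-0.228, 0.974, 0.001], [-0.002, 0.001, -1.0]]
wrist_force: [-1.3, -0.5, 5.0]
gripper_width: 0.0129
gripper_force: 61.5
```

```bash
python3 -c "
from h import *
ff()"
```

```text
31.5167 [0.4868 0.3505 0.1121] F [-0.7882 -1.4191  5.6262] T [-0.5186  0.5043  0.0476]
```

Floor contact at the expected height. Releasing and retreating upward.

Emit:
arm_command(increments=[[0,0,-0.0007,0,0,0,1],[0,0,0,0,0,0,1],[0,0,0,0,0,0,0.6],[0,0,0,0,0,0,0.5],[0,0,0,0,0,0,0.4],[0,0,0,0,0,0,0.1],[0,0,0,0,0,0,-0.3],[0,0,0,0,0,0,-0.6],[0,0,0,0,0,0,-0.6],[0,0,0,0,0,0,-0.6],[0,0,-0.005,0,0,0,-0.6],[0,0,-0.015,0,0,0,-0.6],[0,0,-0.025,0,0,0,-0.6],[0,0,-0.03,0,0,0,-0.6],[0,0,-0.03,0,0,0,-0.6],[0,0,-0.03,0,0,0,-0.6],[0,0,-0.02,0,0,0,-0.6],[0,0,-0.01,0,0,0,-0.6],[0,0,0,0,0,0,-0.6]], grip_force=20)

```text
time: 33.1
tool_pos: [0.4869, 0.3508, 0.2793]
tcp_rot: [[-0.974, -0.228, 0.004], [-0.228, 0.974, 0.003], [-0.005, 0.002, -1.0]]
wrist_force: [0.4, -0.6, -1.2]
gripper_width: 0.0681
gripper_force: 0.0
```

```bash
python3 - <<'E'
from h import *
s=arm.state();print(s["time"],s["tool_pos"],s["gripper_width"],s["wrist_force"])
for n in("side","top"):
    p=arm.get_image(n);c=cloud(p);z=c[...,2];near=np.hypot(c[...,0]-.488,c[...,1]-.351)<.035
    for lo,hi in((.025,.045),(.045,.052),(.06,.085),(.1,.139),(.139,.16)):
        a=c[near&(z>lo)&(z<hi)]
        if len(a)>2: print(n,lo,len(a),"x",(np.percentile(a[:,0],[3,97])),np.mean(np.percentile(a[:,0],[3,97])),"y",np.percentile(a[:,1],[3,97]),np.mean(np.percentile(a[:,1],[3,97])),"zmax",a[:,2].max())
look(2)
E
```

```text
33.1 [0.4869 0.3508 0.2793] 0.06810077879902514 [ 0.411  -0.5754 -1.2327]
side 0.025 48 x [0.4651 0.5081] 0.48659585741340294 y [0.3245 0.3528] 0.33864957620989133 zmax 0.0447019665005034
side 0.045 30 x [0.4702 0.5093] 0.4897056733642435 y [0.3266 0.3666] 0.34657096856286485 zmax 0.051298881915374905
side 0.06 22 x [0.4813 0.4952] 0.4882896297947007 y [0.3246 0.3671] 0.34585689338442854 zmax 0.08376874325556549
side 0.1 50 x [0.4769 0.4991] 0.4879704718240816 y [0.3385 0.3518] 0.3451276794659749 zmax 0.13889591383737832
side 0.139 9 x [0.4782 0.4978] 0.4879569177298724 y [0.3419 0.3537] 0.3478412666048103 zmax 0.14428171426297948
top 0.025 56 x [0.4639 0.519 ] 0.4914716858765843 y [0.32  0.367] 0.3434911822894442 zmax 0.04473145946483337
top 0.045 34 x [0.4677 0.5073] 0.4874847257931451 y [0.329  0.3672] 0.3481319898112527 zmax 0.051510746497652304
top 0.06 9 x [0.4814 0.4948] 0.4881152766842004 y [0.3319 0.3714] 0.3516819784257077 zmax 0.08424723936267031
top 0.1 37 x [0.4746 0.4988] 0.4866860230700809 y [0.3367 0.3622] 0.34946883293202813 zmax 0.13886909715623807
top 0.139 14 x [0.4753 0.4971] 0.4861846930848182 y [0.3431 0.3539] 0.3484961543612203 zmax 0.15122883446639168
33.3 [0.4853 0.3497 0.2749] F [-0.488   0.1583  0.0253] sd [0.276  0.3911 0.0746] armz [[ 0.2527 19.    ]]
```

```bash
python3 -c "
from h import *
print(arm.job_done())"
```

```text
the job is handed in; nothing more can be done
None
```

I weighed the counterweight on the hook, then set it upright in the board's recess and let go. The job is handed in at about 33 s of 72 s, with no verdict returned. It hung still at about 80 mm of pull, roughly 6.4 N, but leaned about 8°; I estimate the eye was 6–7 mm from the hook seat against the 10 mm limit.

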